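# Clear the bonding board and tuck a joining strip under the lapped skin

## Task

The lidded pail is standing on the plywood bonding board where the joining strip has to go: hang it by its handle on the hook of the bench post. Then fit the aluminium strip: lay it flat on the board and slide its wide leg under the raised front lip of the white fibreglass skin, without lifting the lip, until the upright web is home against the lip's edge, square to it and with the ends of strip and skin in line. Finish holding it there, the gripper on the strip and pressing it firmly down flat on the board (do not let go), and leave everything else on the bench where it is.

Things in the scene. Friction and masses are not known exactly. Their poses are not given: they have to be found in the camera images.
- pail: closed steel pail with a flat lid, 84 mm wide, lid top 77 mm above its foot, about 0.25 kg, with a stiff (not swinging) arch handle. Origin: centre of its underside, z up. The handle's top is a straight round bar 10 mm thick, 96 mm long, along the pail's own y, with its axis 145 mm above the origin (63 mm clear between lid and bar). It starts upright on the board in front of the lip
- pail_handle (a point): middle of the handle's top bar (on the bar's axis, 145 mm above the pail's underside); the frame turns with the pail
- hookstand: steel post bolted to the bench, 18 mm thick, 260 mm tall, on a 90 mm round foot. Origin: centre of the foot's underside, at bench height. A single upturned hook of 10 mm round bar reaches out along its own -x (roughly towards the robot): from a 30 mm collar on the post (z 217 to 247 mm) the bar slopes down to its lowest point 66 mm out (bar axis at z 218 mm), then turns up to a tip 90 mm out whose highest point is at z 245 mm
- hook_seat (a point): upper side of the hook bar at its lowest point, where the pail's handle comes to rest (66 mm out from the post's axis along -x, z 223 mm); axes those of the hookstand. A hung handle bar lies across the hook, its axis 5 mm above this point
- strip: straight aluminium joining strip, an upside-down T in section, 180 mm long along its own y, about 0.24 kg. Base 4 mm thick; upright web 12 mm thick (x -6 to +6 mm) and 52 mm tall; the wide leg of the base runs from the web to x = +36 mm (30 mm wide), the narrow leg to x = -20 mm (14 mm wide). Origin: underside, below the middle of the web; z up. It starts lying on its base on the bench
- strip_face (a point): foot of the web's face on the wide-leg side, mid-length, at underside height (strip frame 6, 0, 0 mm); axes those of the strip
- board: fixed plywood bonding board 280 mm (x) by 230 mm (y) by 18 mm on runners. Origin: centre of its underside; its top is 18 mm above that, 30 mm above the bench. The white skin covers the far part, x 0 to +126 mm, y -90 to +90 mm; at the back it is screwed down under a batten (x 104 to 132 mm, top 24.5 mm above the board's top). The front part, x -140 to 0 mm, is bare and is where the pail stands
- lap_edge (a point): point on the board's top straight below the middle of the lip's front edge; axes those of the board: x points in under the lip, y along the lip, z up. The lip is 180 mm long and 4 mm thick, its underside 6.5 mm and its top 10.5 mm above the board, and it is open underneath for 36 mm (to x = +36 mm), where the skin steps down on to the board. With the strip home, strip_face meets this point
- lap (a joint): how far the skin's free lip is lifted, rad: 0 at rest, growing as the lip rises, about 1 mm of lift at the edge for each 0.01 rad; about 2 N of upward force at the edge starts to lift it and it springs back down
- sanding_block: cork sanding block, 66 x 110 x 30 mm; stays where it is. Origin on its underside
- mixing_cup: white plastic mixing cup, 68 mm wide, 85 mm tall; stays where it is. Origin on its underside
- hardener_can: steel can, 66 mm wide, 110 mm tall; stays where it is. Origin on its underside
- discs: stack of abrasive discs, 125 mm wide, 20 mm tall; stays where it is. Origin on its underside
- g_clamp: steel G-clamp lying flat, about 110 x 160 x 14 mm; stays where it is. Origin on its underside
- lam_roller: ribbed laminating roller with wooden handle, about 205 mm long, 28 mm tall; stays where it is. Origin on its underside
Mind the look-alikes: they are no part of the job. What is shaped like the pail but blue is not meant.

How it is judged (in metres and radians):
On the way, in this order (a step that is already met when the one before it is completed fails the run):
1. the pail hangs by its handle on the hook, let go (distance between pail_handle and hook_seat below 0.025 m and height (world z) of pail above 0.05 m and angle between pail's own z axis and vertical below 0.3 rad and contact force between pail and hookstand above 1 N and contact force between pail and the fingers below 0.05 N and contact force between pail and the arm below 0.05 N), for 0.3 s.
2. the strip lies flat on the board with its wide leg under the lip by half or more (x of strip_face in the frame of lap_edge above -0.015 m and y of strip_face in the frame of lap_edge between -0.03 and 0.03 m and z of strip_face in the frame of lap_edge between -0.003 and 0.004 m), for 0.1 s.
At the end, for the whole second after the job is handed in: Pail hung on the hook, handle within 25 mm of the seat, upright within 17 deg, let go. Strip gripped, still, pressed on the board with over 6 N: web within 4 mm of the lip edge, centred within 10 mm, square within 3 deg, flat within 2 mm; lip under 0.02 rad (all of step 1 and x of strip_face in the frame of lap_edge between -0.004 and 0.004 m and y of strip_face in the frame of lap_edge between -0.01 and 0.01 m and z of strip_face in the frame of lap_edge between -0.003 and 0.002 m and angle between the x axis of strip and the x axis of board, either way round below 0.05 rad and angle between strip's own z axis and vertical below 0.03 rad and value of joint lap below 0.02 rad and contact force between strip and board above 6 N and contact force between strip and the fingers above 2 N and linear speed of strip below 0.03 m/s); the arm keeps its last pose, push and grip.
It fails at once if the lip is lifted by more than about 5 mm (value of joint lap above 0.05 rad).
It fails at once if something else on the bench is shifted by more than 25 mm (distance of any of sanding_block, mixing_cup, hardener_can, discs, g_clamp, lam_roller from where it was at the start of the episode above 0.025 m).
It also fails if it takes over 59 s, if anything falls off the work surface, if the arm or the gripper's body presses on something with over 40 N, if the wrist force passes 120 N, or if a joint passes its speed limit or range.

## Robot

A 7-joint arm with a two-finger parallel gripper is mounted at the origin on the work surface. World frame = base frame: x ahead of the robot, y to its left, z up, the work surface at z = 0. Lengths are in m, angles in degrees, forces in N, time in s.
With the tool pointing down it reaches from about 0.35 to 0.9 m from the base axis. Payload 7.2 kg.
Tool frame: the origin (TCP) lies midway between the tips of the shut fingers; the grasp point (between the pads) lies 19 mm behind it; z points along the fingers, y is the line along which they close (so a half turn about z gives the same grasp; the last joint's range is limited). The gripper opens to 85 mm and grips with 20 to 120 N. Pads are 22 mm wide; open, the fingers measure 114 mm over their backs; the gripper's body (76 mm by 85 mm) begins 54 mm behind the grasp point. The pads swing forward as they close: fully open they stand 13 mm farther back than shut.
Start: joints at [-78.908, 23.554, -0.728, 91.456, 0.321, 64.991, -4.71], TCP at [0.162, 0.604, 0.192] pointing down, gripper open.
Joint ranges: [-169.25, 169.25], [-16.82, 113.86], [-84.01, 82.57], [7.8, 145.47], [-59.2, 239.2], [7.22, 106.19], [-163.78, 163.78]. Speed limits (degrees/s): [136.94, 136.94, 172.46, 172.46, 180, 180, 180].

## Interface

Orientations are given as [roll, pitch, yaw] about the fixed x, y, z axes, in that order (R = Rz(yaw) Ry(pitch) Rx(roll)).
In Python, from station import bot gives the robot as it stands.
- The arm moves only by the tool carry_out, never from a script. Its argument "moves" is text: rows parted by semicolons, each of 6 numbers parted by spaces: the shift along the tool's x, y, z in mm, then the turn, a rotation vector about the tool's x, y, z in degrees. A call has 1 to 20 rows; each row shifts and turns the commanded pose from where the row before left it, along the tool's axes as they then stand; what a row does not reach is not made up. A row lasts 1/8 s, in which the tool goes at most 62.5 mm and 10.7 degrees, less where a joint would pass 70% of its speed; a pose out of reach is approached as far as the arm can. A call with a gripper value outside its range is refused whole. "claw" is the opening, from 0 (shut) to 1 (fully open), set as the call begins (left out, the last holds). The fingers move at their own pace and stop on an object; "squeeze" is the grip in N (left out, the last holds). Time passes only in rows, so rows that do not move let the fingers close. It gives the time, the measured TCP pose, the force, the opening and the grip force at its end, in the units of the state.
- bot.sense(): the state, without advancing time (a new reading comes with each control period).
- bot.read_camera(name): name is "scene" or "top"; returns (picture, depth): 384x512x3 uint8, red, green, blue; 384x512 float32, m along the optical axis (not along the pixel's ray), 0 where there is no reading.
- bot.camera_model(name): a dict with "intrinsics" (3x3 intrinsics, pixels), "origin" and "attitude" of the camera in the world. Camera axes: x right, y up, looking along -z (the intrinsics and any distortion apply to the point x, -y, -z); pixel columns grow to the right and rows downward; lengths in m; the calibration is good to about 2 mm. A picture is of the moment at which its call begins. camera_model takes no time and is no camera call.
- bot.finish_job(): hands the job in; it is judged then, once.
The state is a dict: "t": time; "joints": joint angles; "qvel": joint speeds; "tau": joint torques, N m; "tcp_pos": TCP position; "ee_rot": TCP orientation; "force": force on the tool from outside, world axes, zero at the start; "ft_torque": the same for the moment, N m; "gripper_width": finger opening in m; "finger_force": force on a finger pad.
Only numpy, scipy, OpenCV 4.12 (cv2) and the standard library are available. Lean on these libraries where they do the work, as an engineer would, in place of code of your own. Each camera call takes 0.05 s, during which the arm holds its last target. There are 200 camera calls.

## Working session

There is one attempt and no reset: what is moved stays moved. The work goes in short steps, Python scripts to look and compute and a tool call to move; the robot and the scene stay as the last step left them, time stands still between calls to the robot, and variables do not carry over. Pictures are saved under pics/ and viewed, at most 10 in all, crops included, and the job is handed in when it is done.

Besides the shell and the picture viewer there is one more tool, called after "Emit:" as name(argument=value, ...) on one line, values as JSON. carry_out: Moves the arm, as the interface text tells. Its arguments: {"type":"object","properties":{"moves":{"type":"string"},"claw":{"type":"number"},"squeeze":{"type":"number"}},"required":["moves"]}

```bash
mkdir -p pics; ls
cat > h.py <<'E'
import numpy as np, cv2
from station import bot
from scipy.spatial.transform import Rotation as R
def cam(n):
    p,d=bot.read_camera(n); m=bot.camera_model(n); return p,d,m
def cloud(d,m):
    K=np.array(m["intrinsics"]);A=np.array(m["attitude"])
    if A.shape!=(3,3): A=R.from_euler('xyz',A.ravel(),degrees=True).as_matrix()
    v,u=np.mgrid[:d.shape[0],:d.shape[1]]
    P=np.stack([(u-K[0,2])/K[0,0]*d,-(v-K[1,2])/K[1,1]*d,-d],-1)
    return P@A.T+np.array(m["origin"])
def save(n,p): cv2.imwrite("pics/"+n+".png",cv2.cvtColor(p,cv2.COLOR_RGB2BGR))
E
python3 - <<'E'
from h import *
for n in("scene","top"):
    p,d,m=cam(n); save(n+"0",p); np.savez(n+"0.npz",p=p,d=d,P=cloud(d,m)); print(n,m,(d==0).mean())
print(bot.sense())
E
```

```text
pics
scene {'intrinsics': array([[355.66757207,   0.        , 258.56899706],
       [  0.        , 355.66757207, 195.27665308],
       [  0.        ,   0.        ,   1.        ]]), 'origin': array([ 1.11859795, -0.399388  ,  1.30936631]), 'attitude': array([35.16187574, -0.10974891, 53.73842773])} 0.0039011637369791665
top {'intrinsics': array([[453.31689168,   0.        , 253.56408046],
       [  0.        , 453.31689168, 194.99047588],
       [  0.        ,   0.        ,   1.        ]]), 'origin': array([0.07923732, 0.10256194, 1.88366665]), 'attitude': array([ 12.80013967,  -0.28399728, -87.28918642])} 0.0040435791015625
{'t': 0.1, 'joints': array([-78.90477815,  23.59470048,  -0.72955086,  91.50041339,
         0.32278666,  64.98965006,  -4.70851933]), 'qvel': array([-0.02067198, -0.08846182,  0.0507485 , -0.19791014,  0.05478789,
        0.06676362,  0.00784327]), 'tau': array([ 2.04920179e-03, -6.01832271e+01,  6.84085060e-01, -3.00084579e+01,
        1.40335236e-02,  6.38323007e-03, -1.05052675e-05]), 'tcp_pos': array([0.16169967, 0.60319328, 0.19093679]), 'ee_rot': array([-1.79917593e+02,  7.10377831e-03,  1.65001721e+02]), 'force': array([-1.06338507,  0.50317072,  0.03537965]), 'ft_torque': array([ 0.01579124,  0.05228013, -0.02812262]), 'finger_force': 0.0, 'gripper_width': 0.08521006599636691}
```

View pics/scene0.png

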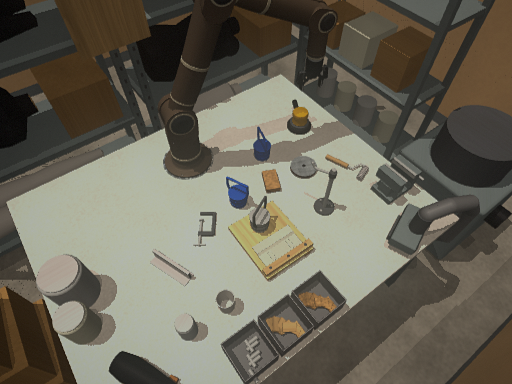

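View pics/top0.png

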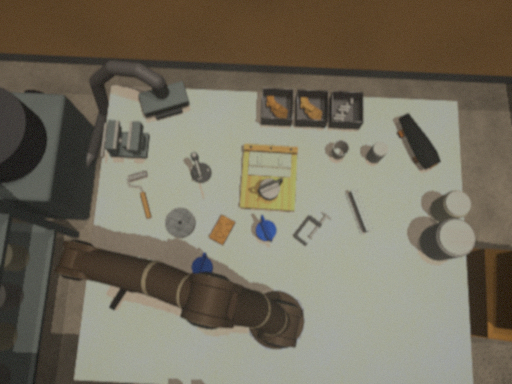

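The scene view shows the grey pail at (261,216) on the yellow board, the hookstand at (327,195) and the strip at (172,266). In the top view they are at (268,188), (199,170) and (357,211). The blue look-alikes at top (265,229) and (202,265) are not part of the job.

```bash
cat > m.py <<'E'
from h import *
out=[]
for n in("scene","top"):
    z=np.load(n+"0.npz");p,P=z["p"],z["P"]
    hsv=cv2.cvtColor(p,cv2.COLOR_RGB2HSV)
    bx=(210,190,330,290) if n=="scene" else (232,138,306,218)
    sub=np.zeros(p.shape[:2],bool); sub[bx[1]:bx[3],bx[0]:bx[2]]=1
    Z=P[...,2]
    print(n,"bench z",np.median(Z[sub&(Z<0.015)]))
    b=sub&(hsv[...,0]>18)&(hsv[...,0]<32)&(hsv[...,1]>90)&(Z>0.015)&(Z<0.06)
    r=cv2.minAreaRect(P[b][:,:2].astype(np.float32)*1000); print(" yellow",b.sum(),np.median(Z[b]),r)
    bb=sub&(Z>0.02)&(Z<0.065)
    print(" board rect",cv2.minAreaRect(P[bb][:,:2].astype(np.float32)*1000))
    w=sub&(hsv[...,1]<80)&(Z>0.025)&(Z<0.055)
    print(" white",w.sum(),np.median(Z[w]),cv2.minAreaRect(P[w][:,:2].astype(np.float32)*1000))
    # pail
    q=sub&(Z>0.085)&(Z<0.125); print(" pail lid",q.sum(),cv2.minEnclosingCircle(P[q][:,:2].astype(np.float32)*1000))
    q=sub&(Z>0.165)&(Z<0.2); print(" pail bar",q.sum(),P[q].mean(0) if q.any() else 0, cv2.minAreaRect(P[q][:,:2].astype(np.float32)*1000) if q.sum()>3 else 0)
    bx=(300,160,350,220) if n=="scene" else (182,145,218,190)
    sub=np.zeros(p.shape[:2],bool); sub[bx[1]:bx[3],bx[0]:bx[2]]=1
    for lo,hi in((0.008,0.03),(0.06,0.2),(0.2,0.25),(0.25,0.28)):
        q=sub&(Z>lo)&(Z<hi); 
        if q.sum()>3: print(" stand",lo,q.sum(),P[q].mean(0).round(4),cv2.minAreaRect(P[q][:,:2].astype(np.float32)*1000))
    bx=(145,240,200,290) if n=="scene" else (340,183,374,238)
    sub=np.zeros(p.shape[:2],bool); sub[bx[1]:bx[3],bx[0]:bx[2]]=1
    for lo,hi in((0.003,0.02),(0.04,0.065)):
        q=sub&(Z>lo)&(Z<hi); print(" strip",lo,q.sum(),P[q].mean(0).round(4),np.median(Z[q]),cv2.minAreaRect(P[q][:,:2].astype(np.float32)*1000))
    # crops
    for nm,c in(("b",(215,150,345,285) if n=="scene" else (180,135,310,245)),("s",(140,235,205,295) if n=="scene" else (330,175,385,245))):
        out.append(cv2.resize(p[c[1]:c[3],c[0]:c[2]],(400,300)))
save("crops",np.vstack([np.hstack(out[:2]),np.hstack(out[2:])]))
E
python3 m.py
```

```text
scene bench z -0.001125943140748098
 yellow 1623 0.028984442856042625 ((586.4752197265625, 49.88102722167969), (229.85206604003906, 280.6934509277344), 88.91801452636719)
 board rect ((592.8770141601562, 72.90785217285156), (422.5906066894531, 463.1873779296875), 49.04801940917969)
 white 1235 0.035313462506103566 ((624.4110107421875, 58.46455383300781), (419.2012023925781, 398.69476318359375), 51.610595703125)
 pail lid 347 ((624.5809936523438, 109.79576873779297), 235.4306182861328)
 pail bar 67 [0.51853399 0.04622076 0.17641661] ((517.0134887695312, 47.27492141723633), (9.794244766235352, 102.20811462402344), 25.87411117553711)
 stand 0.008 461 [0.4679 0.4149 0.0157] ((517.63671875, 420.7522888183594), (231.1296844482422, 304.6285400390625), 49.829105377197266)
 stand 0.06 88 [0.5983 0.3369 0.1327] ((597.8314819335938, 337.18756103515625), (16.946645736694336, 11.304088592529297), 31.8741455078125)
 stand 0.2 116 [0.5729 0.3288 0.2302] ((558.6411743164062, 330.1188659667969), (104.57464599609375, 25.415794372558594), 12.715210914611816)
 stand 0.25 17 [0.5962 0.3406 0.2571] ((593.
[... 1236 characters left out ...]
90.7998046875, 341.4403991699219), (9.762886047363281, 17.312833786010742), 33.72317886352539)
 stand 0.2 83 [0.5634 0.333  0.2329] ((558.1268310546875, 330.5496826171875), (107.9632797241211, 28.490570068359375), 20.35440444946289)
 stand 0.25 30 [0.5931 0.3438 0.256 ] ((593.3134765625, 342.0093994140625), (21.46137046813965, 23.702436447143555), 21.84170913696289)
 strip 0.003 588 [ 0.4609 -0.323   0.0068] 0.005840370693813934 ((463.15960693359375, -324.3386535644531), (235.12168884277344, 142.82948303222656), 0.8138655424118042)
 strip 0.04 159 [ 0.4528 -0.3251  0.0511] 0.05142015030096925 ((455.0531921386719, -324.8064270019531), (179.9213104248047, 15.81290054321289), 20.63143539428711)
```

View pics/crops.png

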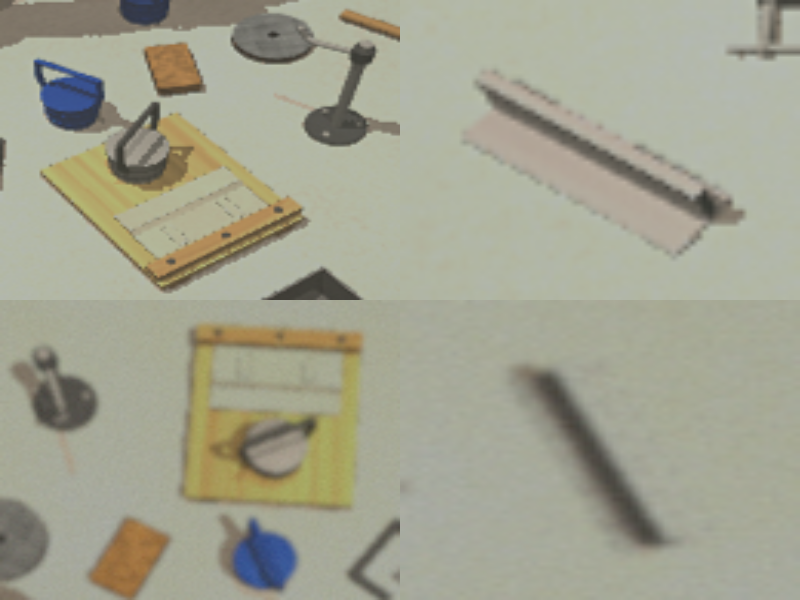

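The crops confirm that the lip runs across the board and the pail stands in front of it. The handle runs at about 116°, and the strip's wide leg appears to be on its -y side. I'll raise and turn the tool now, and compute the hook direction.

Emit:
carry_out(moves="0 0 -25 0 0 9.7;0 0 -25 0 0 9.7;0 0 -25 0 0 9.7;0 0 -25 0 0 9.8;0 0 -20 0 0 9.8;0 0 0 0 0 0", claw=1)

```text
t: 0.85
tcp_pos: [0.1618, 0.6043, 0.3128]
ee_rot: [179.9, -0.1, 116.4]
force: [-0.3, 0.1, 0.5]
gripper_width: 0.0856
finger_force: 0.0
```

```bash
cat >> h.py <<'E'
def go(x,y,z,yaw=None):
    "remaining shift in mm in present tool axes, after-turn about tool z"
    s=bot.sense(); T=R.from_euler('xyz',s["ee_rot"],degrees=True)
    print("t",round(s["t"],2),"tcp",(s["tcp_pos"]*1000).round(1),s["ee_rot"].round(2),"F",s["force"].round(1),"w",round(s["gripper_width"],4),"ff",round(s["finger_force"],1))
    print("shift",T.inv().apply(np.array([x,y,z])*1000-s["tcp_pos"]*1000).round(1), "turn",(T.inv()*R.from_euler('xyz',[180,0,yaw],degrees=True)).as_rotvec(degrees=True).round(2) if yaw is not None else "")
E
python3 - <<'E'
from h import *
for n,bx in(("scene",(300,160,350,220)),("top",(182,145,218,190))):
    P=np.load(n+"0.npz")["P"][bx[1]:bx[3],bx[0]:bx[2]].reshape(-1,3)
    q=P[(P[:,2]>.2)&(P[:,2]<.25)]
    r=np.linalg.norm(q[:,:2]-[.594,.342],axis=1); h=q[(r>28)|(r>.028)]
    print(n,len(h),r.max(),h[np.argmax(np.linalg.norm(h[:,:2]-[.594,.342],axis=1))])
    vx,vy,x0,y0=cv2.fitLine(h[:,:2].astype(np.float32),cv2.DIST_HUBER,0,.001,.001).ravel()
    print(np.degrees(np.arctan2(vy,vx)),x0,y0, "offset of post", (.594-x0)*vy-(.342-y0)*vx)
m=bot.camera_model("scene");d=np.array([[(u-m["intrinsics"][0,2])/m["intrinsics"][0,0],-(v-m["intrinsics"][1,2])/m["intrinsics"][1,1],-1] for u,v in((185.5,285),(150.5,262))])
d=R.from_euler('xyz',m["attitude"],degrees=True).apply(d);o=m["origin"]
pts=o+d*((.003-o[2])/d[:,2])[:,None]; a=np.radians(-69.6)
rel=pts[:,:2]-[.4561,-.3291]; print("leg pts strip x,y",rel@[np.cos(a),np.sin(a)],rel@[-np.sin(a),np.cos(a)])
go(.530,.024,.30,116.3)
E
```

```text
scene 45 0.09029294864533681 [0.50959552 0.30992663 0.24386391]
18.54612 0.5357873 0.318795 offset of post -0.0034843385
top 41 0.0916105489712429 [0.50758405 0.31158986 0.24288248]
20.883078 0.5409761 0.32545757 offset of post 0.0034452435
leg pts strip x,y [0.02971752 0.033073  ] [ 0.0902181  -0.08706602]
t 0.85 tcp [161.8 604.3 312.8] [ 1.7991e+02 -1.0000e-01  1.1637e+02] F [-0.3  0.1  0.5] w 0.0856 ff 0.0
shift [-683.5   72.    11.7] turn [ 0.09 -0.1   0.07]
```

Emit:
carry_out(moves="-30 3 0 0 0 0;-50 5 0 0 0 0;-50 5 0 0 0 0;-50 5 0 0 0 0;-50 5 0 0 0 0;-50 5 0 0 0 0;-50 5 0 0 0 0;-50 5 0 0 0 0;-50 5 0 0 0 0;-50 5 0 0 0 0;-50 6 0 0 0 0;-50 6 0 0 0 0;-50 6 0 0 0 0;-33 4 0 0 0 0;-20 2 0 0 0 0;0 0 20 0 0 0;0 0 20 0 0 0;0 0 0 0 0 0")

```text
t: 3.1
tcp_pos: [0.5274, 0.0232, 0.2695]
ee_rot: [-179.8, -0.0, 116.5]
force: [-1.2, -0.6, -0.4]
gripper_width: 0.0854
finger_force: 0.0
```

Run:
```python
from h import *
p,d,m=cam("scene"); P=cloud(d,m); go(.530,.024,.156,116.3)
c=p[170:260,200:320]; save("g1",cv2.resize(c,(800,600)))
```

```text
t 3.15 tcp [528.2  23.2 270.7] [-1.7986e+02 -1.0000e-02  1.1644e+02] F [-0.1  0.1  0.3] w 0.085 ff 0.0
shift [-1.000e-01  2.300e+00  1.147e+02] turn [-0.14 -0.01  0.14]
```

View pics/g1.png

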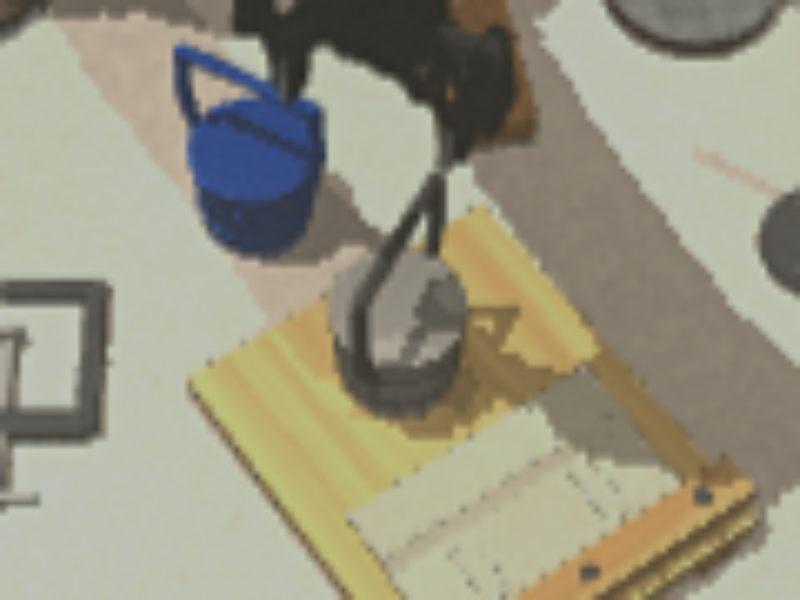

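The open fingers at picture (285,85) and (460,150) straddle the bar of the grey pail, and the blue pail is clear. Next I'll descend and grip.

Emit:
carry_out(moves="0 2 20 0 0 0;0 0 25 0 0 0;0 0 25 0 0 0;0 0 25 0 0 0;0 0 15 0 0 0;0 0 4 0 0 0;0 0 0 0 0 0")

```text
t: 4.03
tcp_pos: [0.5312, 0.0242, 0.1582]
ee_rot: [180.0, 0.0, 116.3]
force: [0.0, -0.4, 0.6]
gripper_width: 0.0852
finger_force: 0.0
```

Emit:
carry_out(moves="0 0 0 0 0 0;0 0 0 0 0 0;0 0 0 0 0 0;0 0 0 0 0 0;0 0 0 0 0 0;0 0 0 0 0 0;0 0 0 0 0 0;0 0 0 0 0 0", claw=0, squeeze=80)

```text
t: 5.03
tcp_pos: [0.5307, 0.0242, 0.1577]
ee_rot: [180.0, -0.0, 116.3]
force: [0.8, 0.0, 1.0]
gripper_width: 0.0003
finger_force: 0.0
```

Run:
```python
from h import *
s=[]
for n,c in(("scene",(225,170,305,230)),("top",(235,145,305,215))):
    p,d,m=cam(n); P=cloud(d,m); s.append(cv2.resize(p[c[1]:c[3],c[0]:c[2]],(400,400)))
    sub=np.zeros(d.shape,bool); sub[c[1]:c[3],c[0]:c[2]]=1
    q=sub&(P[...,2]>.16)&(P[...,2]<.2); print(n,q.sum(),P[q].mean(0)); 
    q=sub&(P[...,2]>.095)&(P[...,2]<.115);print(P[q].mean(0))
save("g2",np.hstack(s)); go(.530,.024,.156,116.3)
```

```text
scene 24 [0.53364646 0.01738831 0.17516005]
[0.51556502 0.04764868 0.10439054]
top 16 [0.49800845 0.08966676 0.17638779]
[0.51998073 0.0839057  0.10564148]
t 5.12 tcp [530.7  24.2 157.7] [-180.    -0.   116.3] F [ 0.2 -0.4  0.2] w 0.0003 ff 0.0
shift [ 0.2 -0.7  1.7] turn [-0. -0.  0.]
```

View pics/g2.png

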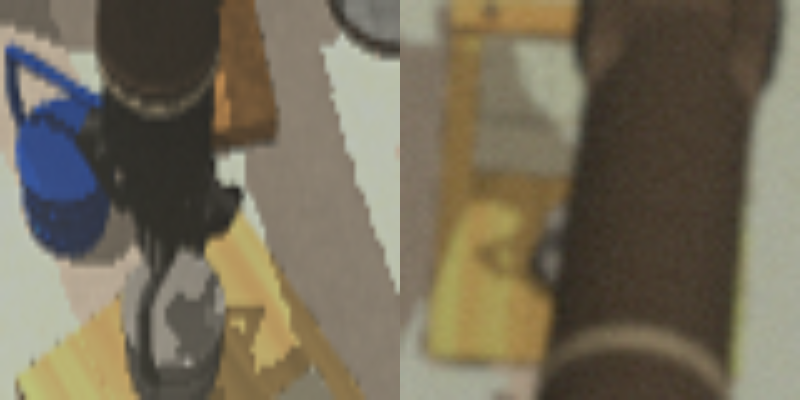

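Run:
```python
from h import *
m=bot.camera_model("scene")
def pr(X):
    A=R.from_euler('xyz',m["attitude"],degrees=True).as_matrix(); q=(np.array(X)-m["origin"])@A
    K=m["intrinsics"]; return np.stack([K[0,0]*q[:,0]/-q[:,2]+K[0,2],K[1,1]*-q[:,1]/-q[:,2]+K[1,2]],1)
uv=pr([[.5307,.0242,.158],[.5307,.0242,.177],[.538,.006,.175],[.517,.049,.175],[.496,.092,.175]])
print(uv.round(1)); print("in g2 left",((uv-[225,170])*[5,6.667]).round()); print("in g1",((uv-[200,170])*6.667).round())
p,d,_=cam("scene"); P=cloud(d,m); c=p[180:225,230:290]
im=cv2.resize(c,(800,600),interpolation=cv2.INTER_CUBIC); im=cv2.convertScaleAbs(im,alpha=1.8,beta=20)
for u in (uv-[230,180]+.5)*13.333: cv2.circle(im,(int(u[0]),int(u[1])),4,(255,0,0),-1)
save("g3",im)
for v in range(196,214): print(v,[int(1000*P[v,u,2]) for u in range(244,270)])
```

```text
[[256.4 213.8]
 [256.4 211.1]
 [253.6 215.1]
 [259.5 205.7]
 [265.2 196.6]]
in g2 left [[157. 292.]
 [157. 274.]
 [143. 301.]
 [172. 238.]
 [201. 178.]]
in g1 [[376. 292.]
 [376. 274.]
 [357. 301.]
 [397. 238.]
 [435. 178.]]
196 [265, 268, 269, 262, 0, 289, 290, 292, 325, 325, 329, 330, 333, 333, 329, 329, 323, 309, 312, 314, 313, 315, 304, 297, -5, 0]
197 [70, 260, 261, 261, 0, 252, 285, 288, 288, 283, 287, 285, 298, 303, 304, 303, 302, 301, 306, 303, 307, 308, 310, 299, 302, -1]
198 [72, 252, 252, 261, 262, 251, 275, 280, 282, 277, 273, 276, 291, 298, 297, 295, 291, 297, 298, 299, 302, 303, 303, 298, 297, 295]
199 [57, 61, 253, 257, 256, 256, 274, 274, 274, 277, 266, 273, 292, 293, 293, 291, 287, 288, 296, 294, 296, 164, 289, 297, 295, 296]
200 [52, 54, 23, 245, 252, 256, 261, 267, 270, 267, 263, 248, 283, 281, 290, 283, 279, 280, 284, 179, 258, 263, 286, 288, 292, 295]
201 [40, 34, 25, -3, 243, 250, 243, 250, 267, 264, 256, 245, 275, 278, 278, 264, 248, 248, 253, 251, 251, 266, 283, 283, 284, 291]
202 [33, 23, 7, -1, -1, -3, -8, 0, 247, 253, 253, 244, 267, 269, 270, 260, 248, 252,
[... 682 characters left out ...]
2, -5, 205, 208, 213, 218, 214, 219, 215, 106, 107, 99, 105, 102, 103, 27, 25, 31, 26]
209 [-5, 2, 3, -1, 4, 0, 1, -3, -4, 102, 204, 208, 208, 206, 208, 205, 102, 102, 103, 100, 105, 105, 27, 28, 25, 30]
210 [2, -5, -2, 4, -1, -2, 0, -2, 1309, 103, 103, 205, 202, 202, 208, 109, 103, 105, 105, 104, 104, 100, 101, 101, 28, 27]
211 [-1, -3, -1, -1, -2, -4, -1, 107, 102, 102, 106, 178, 177, 178, 108, 103, 105, 105, 108, 105, 109, 105, 104, 101, 29, 28]
212 [-4, 0, -3, 0, 2, -6, 98, 107, 104, 104, 176, 177, 174, 170, 104, 108, 106, 106, 100, 102, 99, 103, 103, 102, 105, 28]
213 [-3, 1, 3, 1, -1, 2, 103, 104, 105, 100, 177, 180, 177, 106, 104, 106, 105, 105, 104, 105, 102, 100, 109, 107, 108, 105]
```

View pics/g3.png

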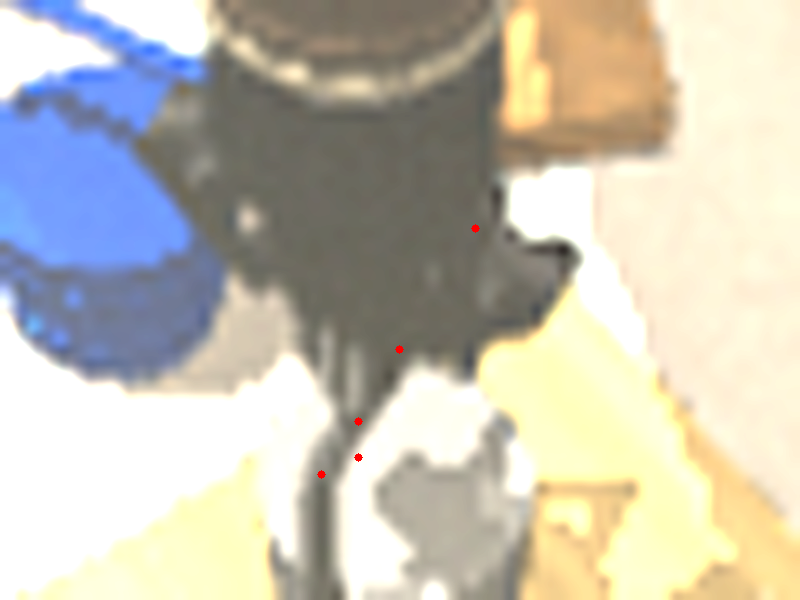

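Run:
```python
from h import *
p,d,m=cam("scene"); P=cloud(d,m)
for v in range(204,214,1): print(v,[tuple((1000*P[v,u]).astype(int)) for u in range(253,260)], )
print(bot.sense()["tcp_pos"])
```

```text
204 [(np.int64(531), np.int64(8), np.int64(240)), (np.int64(534), np.int64(11), np.int64(241)), (np.int64(533), np.int64(16), np.int64(234)), (np.int64(541), np.int64(14), np.int64(246)), (np.int64(545), np.int64(16), np.int64(249)), (np.int64(547), np.int64(19), np.int64(250)), (np.int64(548), np.int64(23), np.int64(247))]
205 [(np.int64(523), np.int64(13), np.int64(219)), (np.int64(533), np.int64(11), np.int64(232)), (np.int64(537), np.int64(13), np.int64(237)), (np.int64(541), np.int64(14), np.int64(240)), (np.int64(543), np.int64(17), np.int64(240)), (np.int64(549), np.int64(18), np.int64(246)), (np.int64(548), np.int64(23), np.int64(241))]
206 [(np.int64(524), np.int64(13), np.int64(213)), (np.int64(530), np.int64(13), np.int64(220)), (np.int64(536), np.int64(13), np.int64(228)), (np.int64(539), np.int64(16), np.int64(230)), (np.int64(547), np.int64(14), np.int64(241)), (np.int64(549), np.int64(17), np.int64(241)), (np.int64(547), np.int64(23), np.int64(233))]
207 [(np.int64(523), np.int64(13), np.int64(205)), (np.int64(533), np.int64(11), np.int64(219)), (np.int64(536), np.int6
[... 1502 characters left out ...]
nt64(101))]
212 [(np.int64(490), np.int64(36), np.int64(107)), (np.int64(527), np.int64(15), np.int64(175)), (np.int64(533), np.int64(15), np.int64(182)), (np.int64(533), np.int64(20), np.int64(178)), (np.int64(533), np.int64(25), np.int64(172)), (np.int64(503), np.int64(51), np.int64(110)), (np.int64(504), np.int64(56), np.int64(107))]
213 [(np.int64(490), np.int64(36), np.int64(100)), (np.int64(532), np.int64(11), np.int64(178)), (np.int64(533), np.int64(15), np.int64(175)), (np.int64(535), np.int64(18), np.int64(175)), (np.int64(503), np.int64(47), np.int64(106)), (np.int64(504), np.int64(51), np.int64(104)), (np.int64(507), np.int64(54), np.int64(105))]
[0.53073264 0.02417436 0.15765616]
```

The picture and depth show the shut fingertips ending at z about 0.20, above the bar at (0.533, 0.018, 0.178). They are not at the reported 0.158, so the real tip sits about 43 mm higher than reported. I'll reopen, go down 42 mm (still above the lid even if the report is right) and grip again.

Emit:
carry_out(moves="0 0 0 0 0 0;0 0 0 0 0 0;0 0 0 0 0 0;0 0 0 0 0 0;0 0 0 0 0 0;0 0 0 0 0 0", claw=1)

```text
t: 5.98
tcp_pos: [0.5307, 0.0242, 0.1577]
ee_rot: [180.0, -0.0, 116.3]
force: [1.0, -0.2, -1.1]
gripper_width: 0.0851
finger_force: 0.0
```

Emit:
carry_out(moves="0 0 10 0 0 0;0 0 10 0 0 0;0 0 10 0 0 0;0 0 8 0 0 0;0 0 4 0 0 0;0 0 0 0 0 0")

```text
t: 6.72
tcp_pos: [0.5306, 0.0241, 0.1154]
ee_rot: [-180.0, -0.0, 116.3]
force: [-0.6, -1.0, -0.9]
gripper_width: 0.0854
finger_force: 0.0
```

Emit:
carry_out(moves="0 0 0 0 0 0;0 0 0 0 0 0;0 0 0 0 0 0;0 0 0 0 0 0;0 0 0 0 0 0;0 0 0 0 0 0;0 0 0 0 0 0;0 0 0 0 0 0", claw=0, squeeze=80)

```text
t: 7.72
tcp_pos: [0.5308, 0.024, 0.1158]
ee_rot: [180.0, 0.0, 116.3]
force: [-1.5, -1.5, 4.3]
gripper_width: 0.0075
finger_force: 78.1
```

Emit:
carry_out(moves="0 0 -4 0 0 0;0 0 -8 0 0 0;0 0 -15 0 0 0;0 0 -20 0 0 0;0 0 0 0 0 0")

```text
t: 8.35
tcp_pos: [0.5321, 0.0243, 0.1646]
ee_rot: [179.8, 0.0, 116.3]
force: [0.1, 1.0, -2.6]
gripper_width: 0.0072
finger_force: 78.1
```

Run:
```python
from h import *
p,d,m=cam("scene"); P=cloud(d,m); go(0,0,.2,116)
im=cv2.resize(p[165:225,220:300],(800,600),interpolation=cv2.INTER_CUBIC); save("g4",cv2.convertScaleAbs(im,alpha=1.5,beta=10))
for v in range(196,212): print(v,[int(1000*P[v,u,2]) for u in range(246,272)])
```

```text
t 8.4 tcp [531.3  24.4 163.5] [179.89   0.   116.32] F [-0.1  0.2 -1.7] w 0.0071 ff 78.1
shift [ 213.7 -487.   -37.5] turn [0.11 0.   0.32]
196 [273, 269, 257, 257, 291, 295, 300, 292, 288, 292, 306, 312, 308, 309, 305, 307, 307, 312, 314, 315, 313, 307, 310, 308, 0, -2]
197 [260, 264, 265, 258, 285, 284, 290, 287, 285, 284, 304, 305, 304, 306, 297, 300, 306, 302, 312, 312, 313, 306, 304, 301, 303, 298]
198 [259, 260, 259, 258, 278, 279, 283, 281, 269, 280, 295, 300, 303, 298, 296, 297, 301, 298, 306, 168, 299, 301, 304, 304, 294, 296]
199 [57, 250, 256, 256, 274, 274, 270, 273, 250, 251, 286, 289, 297, 296, 289, 290, 292, -2, 168, 164, 290, 294, 295, 301, 300, 299]
200 [27, 1, 251, 253, 251, 255, 268, 268, 254, 250, 281, 284, 286, 285, 271, 254, 253, -1, 257, 264, 284, 290, 290, 297, 300, 298]
201 [25, -1, 0, 2, -2, 250, 254, 254, 1309, 245, 276, 274, 280, 279, 266, 256, 255, 256, 258, 261, 288, 289, 293, 303, 297, 295]
202 [9, 0, -2, -2, 2, 248, 252, 250, 245, 238, 232, 269, 272, 271, 256, 259, 257, 261, 262, 274, 282, 289, 293, 295, 296, 293]
203 [-5, 5, -3, 1, -2, 2, 244, 245, 23
[... 411 characters left out ...]
 224, 251, 252, 255, 258, 151, 153, 156, 156, 30, 28]
207 [0, -4, -5, 2, 150, 160, 156, 215, 225, 226, 224, 224, 227, 225, 227, 213, 154, 156, 150, 153, 151, 155, 153, 153, 28, 28]
208 [-5, 1309, -3, 2, 155, 159, 152, 226, 227, 228, 225, 224, 220, 221, 217, 155, 153, 148, 153, 153, 153, 148, 152, 155, 152, 27]
209 [-3, -3, -2, 151, 154, 153, 156, 225, 224, 221, 215, 214, 212, 213, 158, 152, 156, 152, 155, 154, 153, 151, 151, 155, 153, 30]
210 [3, 0, -7, 157, 151, 153, 153, 219, 219, 216, 152, 207, 205, 152, 155, 154, 151, 158, 152, 151, 153, 156, 154, 151, 151, 24]
211 [0, -5, 2, 144, 158, 152, 156, 211, 213, 212, 156, 153, 155, 156, 147, 153, 152, 151, 152, 152, 150, 154, 153, 153, 156, 27]
```

View pics/g4.png

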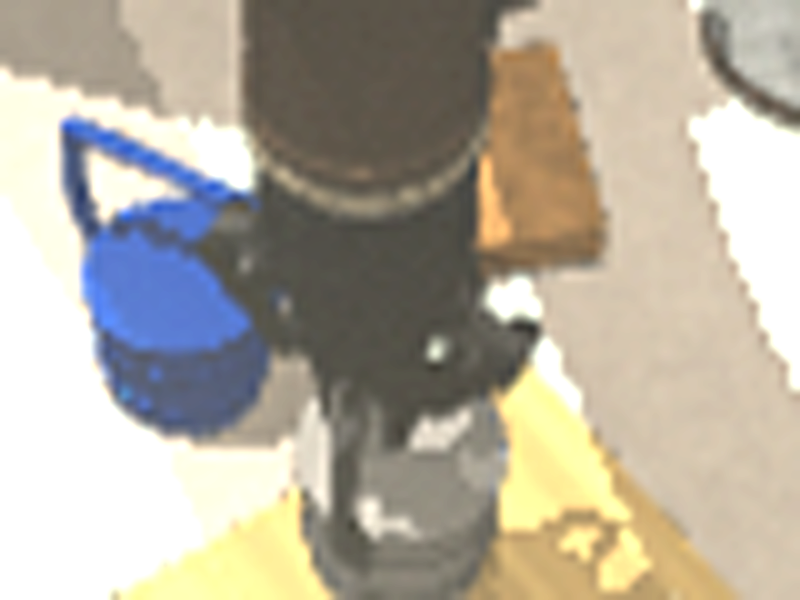

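The pail is gripped and level: the lid reads z 0.153 all over, and the fingertips (g4, about 400,440) are about 20 mm below the bar. So the true TCP z is the reported value plus about 40 mm. Next I'll go high and round to a point in front of the hook tip.

Emit:
carry_out(moves="0 0 -15 0 0 1.6;0 0 -24 0 0 1.7;0 0 -24 0 0 1.7;0 0 -24 0 0 1.6;15 1 0 0 0 0;27 2 0 0 0 0;27 2 0 0 0 0;27 2 0 0 0 0;27 2 0 0 0 0;27 2 0 0 0 0;27 2 0 0 0 0;27 2 0 0 0 0;27 1 0 0 0 0;19 0 0 0 0 0;0 0 0 0 0 0")

```text
t: 10.28
tcp_pos: [0.4602, 0.2665, 0.2486]
ee_rot: [-179.9, 0.0, 109.9]
force: [-0.8, -0.2, -2.3]
gripper_width: 0.0076
finger_force: 78.2
```

Run:
```python
from h import *
go(.462,.265,.2045,109.7)
go(.543,.2945,.2045,109.7)
for n in("scene","top"):
    p,d,m=cam(n); P=cloud(d,m).reshape(-1,3)
    q=P[np.linalg.norm(P[:,:2]-[.453,.2915],axis=1)<.07]
    for lo,hi in((.18,.222),(.20,.26),(.29,.33)):
        k=q[(q[:,2]>lo)&(q[:,2]<hi)]; print(n,lo,len(k),k.mean(0).round(3) if len(k) else "",np.median(k[:,2]) if len(k) else "")
    q=P[np.linalg.norm(P[:,:2]-[.594,.342],axis=1)<.1]; k=q[(q[:,2]>.20)&(q[:,2]<.26)]; print("stand",len(k),k.mean(0))
    p,d,m=p,d,m; u=p
    save("h_"+n,p)
```

```text
t 10.28 tcp [460.2 266.5 248.6] [-1.7991e+02  2.0000e-02  1.0990e+02] F [-0.8 -0.2 -2.3] w 0.0076 ff 78.2
shift [-2.   1.3 44.1] turn [-0.09  0.02  0.2 ]
t 10.28 tcp [460.2 266.5 248.6] [-1.7991e+02  2.0000e-02  1.0990e+02] F [-0.8 -0.2 -2.3] w 0.0076 ff 78.2
shift [-1.8 87.5 43.9] turn [-0.09  0.02  0.2 ]
scene 0.18 115 [0.47  0.269 0.201] 0.20014021128637416
scene 0.2 296 [0.464 0.284 0.232] 0.2360053349564919
scene 0.29 78 [0.465 0.259 0.31 ] 0.3100134638994792
stand 129 [0.57500487 0.33029287 0.2326958 ]
top 0.18 7 [0.418 0.309 0.201] 0.1900742844880534
top 0.2 68 [0.434 0.319 0.238] 0.23868913079051424
top 0.29 28 [0.44  0.329 0.311] 0.31205463750514195
stand 0 [nan nan nan]<stdin>:9: RuntimeWarning: Mean of empty slice.
  ret = um.true_divide(
```

Emit:
carry_out(moves="-2 0 10 0 0 0;0 0 17 0 0 0;0 0 17 0 0 0;0 0 0 0 0 0;0 7 0 0 0 0;0 15 0 0 0 0;0 20 0 0 0 0;0 20 0 0 0 0;0 15 0 0 0 0;0 8 0 0 0 0;0 3 0 0 0 0;0 0 0 0 0 0")

```text
t: 11.88
tcp_pos: [0.5449, 0.2926, 0.2057]
ee_rot: [-180.0, -0.0, 109.7]
force: [-0.9, -0.5, -2.9]
gripper_width: 0.0074
finger_force: 78.1
```

Run:
```python
from h import *
go(.543,.2945,.1685,109.7)
p,d,m=cam("scene"); P=cloud(d,m).reshape(-1,3)
im=cv2.resize(p[145:220,285:365],(800,600),interpolation=cv2.INTER_CUBIC); save("g5",cv2.convertScaleAbs(im,alpha=1.6,beta=15))
```

```text
t 11.88 tcp [544.9 292.6 205.7] [-179.98   -0.    109.7 ] F [-0.9 -0.5 -2.9] w 0.0074 ff 78.1
shift [ 2.4 -1.1 37.2] turn [-0.02 -0.   -0.  ]
```

View pics/g5.png

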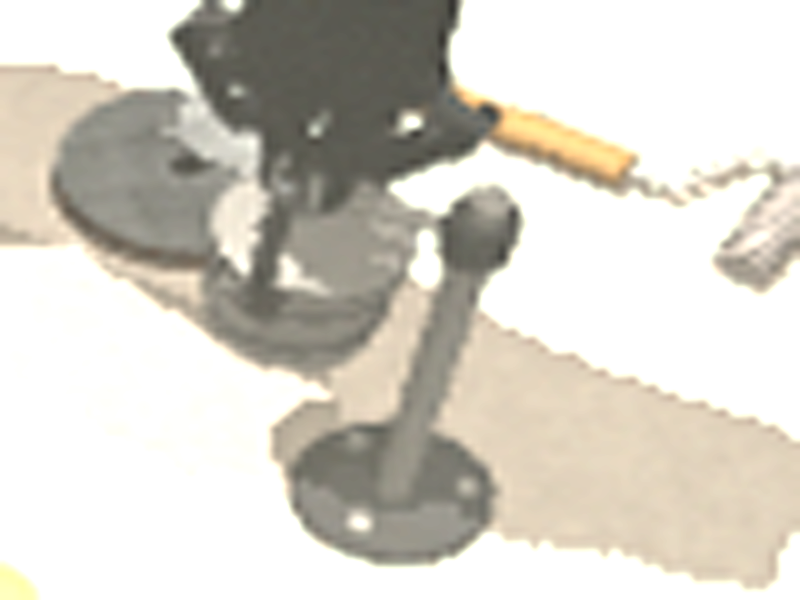

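The pail is in front of the post with the hook passing over the lid at (420,235), and there are no contact forces. I'll lower it now.

Emit:
carry_out(moves="2 -1 8 0 0 0;0 0 8 0 0 0;0 0 8 0 0 0;0 0 5 0 0 0;0 0 3 0 0 0;0 0 0 0 0 0")

```text
t: 12.68
tcp_pos: [0.5434, 0.2942, 0.1735]
ee_rot: [-180.0, 0.0, 109.7]
force: [-0.0, -0.4, -2.2]
gripper_width: 0.0071
finger_force: 78.1
```

Emit:
carry_out(moves="0 0 2 0 0 0;0 0 2 0 0 0;0 0 0 0 0 0")

```text
t: 13.05
tcp_pos: [0.5433, 0.2942, 0.1696]
ee_rot: [-180.0, 0.0, 109.7]
force: [-0.3, 0.0, -1.8]
gripper_width: 0.0076
finger_force: 78.1
```

Emit:
carry_out(moves="0 0 2 0 0 0;0 0 1 0 0 0;0 0 0 0 0 0")

```text
t: 13.42
tcp_pos: [0.5438, 0.2944, 0.1678]
ee_rot: [179.9, -0.0, 109.7]
force: [-1.5, -2.5, 6.4]
gripper_width: 0.0073
finger_force: 79.1
```

Contact came at the expected height. I'll ease off 0.8 mm, release and withdraw upward.

Emit:
carry_out(moves="0 0 -0.8 0 0 0;0 0 0 0 0 0;0 0 0 0 0 0")

```text
t: 13.8
tcp_pos: [0.5438, 0.2943, 0.168]
ee_rot: [180.0, -0.0, 109.7]
force: [-1.6, -1.9, 5.7]
gripper_width: 0.0074
finger_force: 78.9
```

Emit:
carry_out(moves="0 0 0 0 0 0;0 0 0 0 0 0;0 0 0 0 0 0;0 0 0 0 0 0;0 0 0 0 0 0;0 0 0 0 0 0;0 0 0 0 0 0", claw=0.6)

```text
t: 14.68
tcp_pos: [0.5434, 0.2943, 0.1675]
ee_rot: [-180.0, -0.0, 109.7]
force: [-0.1, -0.3, -1.0]
gripper_width: 0.0511
finger_force: 0.0
```

Emit:
carry_out(moves="0 0 -10 0 0 0;0 0 -25 0 0 0;0 0 -35 0 0 0;0 0 -40 0 0 0;0 0 -20 0 0 0;0 0 0 0 0 0")

```text
t: 15.42
tcp_pos: [0.5443, 0.2945, 0.2997]
ee_rot: [179.8, -0.1, 109.7]
force: [-0.8, -0.2, 0.1]
gripper_width: 0.0511
finger_force: 0.0
```

Run:
```python
from h import *
p,d,m=cam("scene"); P=cloud(d,m)
c=p[145:220,285:365]
im=cv2.resize(c,(800,600),interpolation=cv2.INTER_CUBIC); save("g6",im)
q=P.reshape(-1,3); q=q[np.linalg.norm(q[:,:2]-[.532,.32],axis=1)<.06]
for lo,hi in((.13,.19),(.215,.24)):
    k=q[(q[:,2]>lo)&(q[:,2]<hi)]; print(len(k),k.mean(0).round(3),np.percentile(k[:,2],[5,50,95]).round(3), np.linalg.lstsq(np.c_[k[:,:2]-k[:,:2].mean(0),np.ones(len(k))],k[:,2],rcond=None)[0])
go(.4556,-.327,.3,20.4)
```

```text
289 [0.543 0.316 0.156] [0.136 0.157 0.167] [-0.06116538  0.10213126  0.15595956]
105 [0.543 0.318 0.228] [0.219 0.229 0.234] [0.00490033 0.02384972 0.22799562]
t 15.47 tcp [543.6 294.3 298. ] [ 1.7993e+02 -3.0000e-02  1.0969e+02] F [-0.3  0.1 -1.3] w 0.0515 ff 0.0
shift [-555.3 -292.3   -2.6] turn [ 3.000e-02 -8.000e-02  8.929e+01]
```

View pics/g6.png

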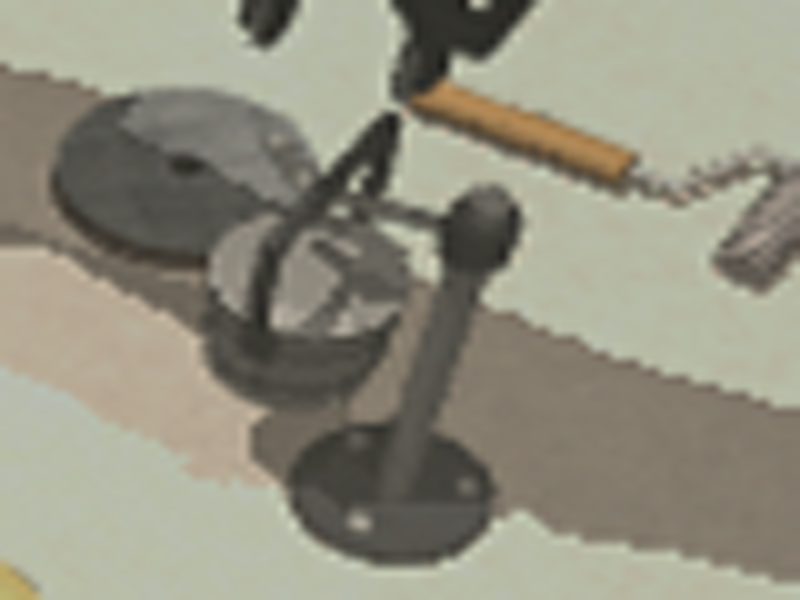

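The pail hangs upright on the hook, with its bar across the hook bar at (350,210), and the fingers are clear. Now the strip.

Emit:
carry_out(moves="0 0 0 0 0 9.9;0 0 0 0 0 9.9;0 0 0 0 0 9.9;0 0 0 0 0 9.9;0 0 0 0 0 9.9;0 0 0 0 0 9.9;0 0 0 0 0 9.9;0 0 0 0 0 10;0 0 0 0 0 10;0 0 0 0 0 0")

```text
t: 16.73
tcp_pos: [0.5428, 0.2942, 0.2961]
ee_rot: [179.9, 0.1, 20.5]
force: [-0.4, 0.1, -0.3]
gripper_width: 0.0514
finger_force: 0.0
```

Emit:
carry_out(moves="-15 25 0 0 0 0;-24 44 0 0 0 0;-24 44 0 0 0 0;-24 44 0 0 0 0;-24 44 0 0 0 0;-24 44 0 0 0 0;-24 44 0 0 0 0;-24 44 0 0 0 0;-24 44 0 0 0 0;-24 44 0 0 0 0;-24 44 0 0 0 0;-24 44 0 0 0 0;-20 38 0 0 0 0;0 5 0 0 0 0;0 0 0 0 0 0")

```text
t: 18.6
tcp_pos: [0.4554, -0.3271, 0.2968]
ee_rot: [-180.0, 0.0, 20.5]
force: [0.4, -0.1, -1.0]
gripper_width: 0.0512
finger_force: 0.0
```

Run:
```python
from h import *
go(.4556,-.327,.1,20.4)
```

```text
t 18.6 tcp [ 455.4 -327.1  296.8] [-1.7995e+02  4.0000e-02  2.0500e+01] F [ 0.4 -0.1 -1. ] w 0.0512 ff 0.0
shift [4.000e-01 1.000e-01 1.968e+02] turn [-0.05  0.04  0.1 ]
```

Emit:
carry_out(moves="0 0 30 0 0 0;0 0 50 0 0 0;0 0 50 0 0 0;0 0 50 0 0 0;0 0 40 0 0 0;0 0 25 0 0 0;0 0 16 0 0 0;0 0 0 0 0 0")

```text
t: 19.6
tcp_pos: [0.4557, -0.326, 0.0359]
ee_rot: [-179.9, 0.0, 20.5]
force: [-0.2, -0.4, 0.7]
gripper_width: 0.0509
finger_force: 0.0
```

Run:
```python
from h import *
go(.4556,-.327,-.018,20.4)
p,d,m=cam("scene"); P=cloud(d,m)
P[np.linalg.norm(P[...,:2]-[.4554,-.327],axis=-1)>.075]=0
import sys
k=np.argwhere(P[...,2]>.004); print(k.min(0),k.max(0))
for v in range(248,290,2): print(v,[int(1000*P[v,u,2]) for u in range(150,200,2)])
save("g7",cv2.resize(p[235:295,130:210],(800,600),interpolation=cv2.INTER_CUBIC))
```

```text
t 19.6 tcp [ 455.7 -326.    35.9] [-1.7992e+02  4.0000e-02  2.0530e+01] F [-0.2 -0.4  0.7] w 0.0509 ff 0.0
shift [-0.5  1.  53.9] turn [-0.08  0.04  0.13]
[163 123] [282 190]
248 [0, 206, 231, 236, 238, 239, 233, 229, 223, 215, 204, 155, 134, 119, 0, 0, 0, 0, 0, 0, 0, 0, 0, 0, 0]
250 [0, 0, 209, 221, 226, 223, 222, 219, 211, 154, 0, 102, 116, 99, 0, 0, 0, 0, 0, 0, 0, 0, 0, 0, 0]
252 [0, 0, 191, 202, 204, 209, 206, 181, 174, -4, -4, 0, 92, 93, 0, 0, -1, 1, 0, 0, 0, 0, 0, 0, 0]
254 [0, 0, 183, 180, 189, 179, 169, 173, 1, 0, -4, -3, -1, 79, -3, 0, 0, -5, 0, 0, 0, 0, 0, 0, 0]
256 [0, 0, 183, 180, 182, 147, 142, 158, -5, 0, -2, 2, -3, -1, -4, -5, -2, -3, -1, -5, 0, 0, 0, 0, 0]
258 [180, 177, 180, 171, 133, 127, 148, 148, 49, 53, -2, -2, -2, -2, -3, 0, -3, -5, 0, 3, 1, 0, 0, 0, 0]
260 [177, 178, 177, 172, 129, 129, 138, 128, 50, 51, 50, 2, 0, 1, -1, 0, 1, -5, 0, -2, -2, 0, 0, 0, 0]
262 [0, 176, 176, 164, 153, 131, 127, 113, 27, 46, 49, 46, 54, 5, 4, 2, -1, -1, 1, 2, 6, 0, 0, 0, 0]
264 [0, 0, 0, 155, 143, 135, 108, 94, 86, 23, 36, 53, 53, 49, 1, 0, 0, 2, 0, -4, 0, -1, 0, 0, 0]
266 [0, 0, 0,
[... 303 characters left out ...]
, 19, 37, 46, 0, 0, 0, 0, 0, 0, 0]
274 [0, 0, 0, -7, -2, 0, -1, -2, -1, 7, 0, 2, 2, 7, 5, 5, 8, 26, 0, 0, 0, 0, 0, 0, 0]
276 [0, 0, 0, -4, 3, 0, 0, -2, 2, 1, 2, 1, 6, 5, 3, 4, -2, -1, 18, 0, 0, 0, 0, 0, 0]
278 [0, 0, 0, 0, 4, -1, 1, -4, 5, -1, -2, 3, 1, 2, 5, 4, 4, 2, 4, 0, 0, 0, 0, 0, 0]
280 [0, 0, 0, 0, -4, 3, 2, -3, -2, -1, 0, 0, -4, 2, 5, 4, 9, 0, 0, 0, 0, 0, 0, 0, 0]
282 [0, 0, 0, 0, 0, 0, 2, -4, 0, -1, 0, -1, -7, 2, 0, 4, 0, 0, 0, 0, 0, 0, 0, 0, 0]
284 [0, 0, 0, 0, 0, 0, 0, 0, -1, 0, 0, 0, -2, 0, 0, 0, 0, 0, 0, 0, 0, 0, 0, 0, 0]
286 [0, 0, 0, 0, 0, 0, 0, 0, 0, 0, 0, 0, 0, 0, 0, 0, 0, 0, 0, 0, 0, 0, 0, 0, 0]
288 [0, 0, 0, 0, 0, 0, 0, 0, 0, 0, 0, 0, 0, 0, 0, 0, 0, 0, 0, 0, 0, 0, 0, 0, 0]
```

The tips read z about 0.083 at a reported 0.036, so the same offset holds here. I'll descend over the web and grip.

Emit:
carry_out(moves="0 1 12 0 0 0;0 0 14 0 0 0;0 0 12 0 0 0;0 0 8 0 0 0;0 0 5 0 0 0;0 0 3 0 0 0;0 0 0 0 0 0")

```text
t: 20.52
tcp_pos: [0.456, -0.3283, -0.0175]
ee_rot: [180.0, -0.0, 20.4]
force: [0.5, -0.3, 0.6]
gripper_width: 0.0512
finger_force: 0.0
```

Emit:
carry_out(moves="0 0 0 0 0 0;0 0 0 0 0 0;0 0 0 0 0 0;0 0 0 0 0 0;0 0 0 0 0 0;0 0 0 0 0 0;0 0 0 0 0 0", claw=0, squeeze=80)

```text
t: 21.4
tcp_pos: [0.4562, -0.3282, -0.0171]
ee_rot: [180.0, -0.0, 20.4]
force: [0.0, 1.6, 6.6]
gripper_width: 0.011
finger_force: 78.8
```

Emit:
carry_out(moves="0 0 -10 0 0 0;0 0 -25 0 0 0;0 0 -35 0 0 0;0 0 -35 0 0 0;0 0 -35 0 0 0;0 0 -30 0 0 0;0 0 0 0 0 -9.8;0 0 0 0 0 -9.8;0 0 0 0 0 -9.8;0 0 0 0 0 -9.8;0 0 0 0 0 -9.8;0 0 0 0 0 -9.7;0 0 0 0 0 -9.7;0 0 0 0 0 0")

```text
t: 23.15
tcp_pos: [0.4555, -0.3284, 0.1526]
ee_rot: [-180.0, -0.0, 88.7]
force: [0.8, -0.6, -2.4]
gripper_width: 0.0108
finger_force: 78.0
```

Emit:
carry_out(moves="18 3 0 0 0 0;32 6 0 0 0 0;32 6 0 0 0 0;32 6 0 0 0 0;32 6 0 0 0 0;32 6 0 0 0 0;32 6 0 0 0 0;32 6 0 0 0 0;32 6 0 0 0 0;32 6 0 0 0 0;32 6 0 0 0 0;28 5 0 0 0 0;15 1 0 0 0 0;0 0 0 0 0 0")

```text
t: 24.9
tcp_pos: [0.5324, 0.0525, 0.1523]
ee_rot: [-180.0, 0.0, 88.9]
force: [0.1, -1.0, -2.7]
gripper_width: 0.0109
finger_force: 78.0
```

Run:
```python
from h import *
go(.533,.052,.0159,88.8)
for n in("scene","top"):
    p,d,m=cam(n); P=cloud(d,m).reshape(-1,3); hsv=cv2.cvtColor(p,cv2.COLOR_RGB2HSV).reshape(-1,3)
    k=(abs(P[:,0]-.533)<.05)&(abs(P[:,1]-.052)<.12)&(P[:,2]>.195)&(P[:,2]<.235)
    q=P[k]; print(n,len(q),q.mean(0).round(4),np.median(q[:,2]),cv2.minAreaRect((q[:,:2]*1000).astype(np.float32)))
    # lip front edge: whitish/yellow boundary per depth on board top
    b=(abs(P[:,1]-.052)<.085)&(P[:,0]>.47)&(P[:,0]<.66)&(P[:,2]>.02)&(P[:,2]<.055)
    y=b&(hsv[:,1]>90)&(P[:,0]<.62); w=b&(hsv[:,1]<70)
    for yy in np.arange(-.02,.13,.02):
        s=abs(P[:,1]-yy)<.01; print(round(yy,2),(y&s).sum(),(w&s).sum(), np.percentile(P[y&s][:,0],97).round(4) if (y&s).sum()>3 else "", np.percentile(P[w&s][:,0],3).round(4) if (w&s).sum()>3 else "")
    k=b&(hsv[:,1]<70); print(cv2.minAreaRect((P[k][:,:2]*1000).astype(np.float32)) if k.sum()>9 else "")
```

```text
t 24.9 tcp [532.4  52.5 152.3] [-1.7996e+02  1.0000e-02  8.8870e+01] F [ 0.1 -1.  -2.7] w 0.0109 ff 78.0
shift [ -0.5   0.7 136.4] turn [-0.04  0.01  0.07]
scene 225 [0.5366 0.037  0.214 ] 0.21697422201660244 ((537.751220703125, 48.097930908203125), (179.443359375, 32.69830322265625), 85.97138214111328)
-0.02 115 91 0.5738 0.5855
0.0 103 88 0.5762 0.5875
0.02 83 89 0.5774 0.5871
0.04 78 85 0.5769 0.589
0.06 82 86 0.5773 0.5904
0.08 81 82 0.579 0.5901
0.1 79 80 0.578 0.5899
0.12 77 75 0.5783 0.5924
((619.6477661132812, 52.072879791259766), (169.8157958984375, 80.6707992553711), 89.98663330078125)
top 75 [0.5332 0.0667 0.2182] 0.22009489329898746 ((533.7720336914062, 49.50537872314453), (176.18603515625, 13.190521240234375), 88.30931854248047)
-0.02 0 0  
0.0 0 0  
0.02 0 0  
0.04 0 0  
0.06 0 0  
0.08 0 0  
0.1 30 32 0.5484 0.6044
0.12 86 50 0.5436 0.5532
((605.2977294921875, 51.8494987487793), (109.67586517333984, 167.17153930664062), 0.4800427258014679)
```

The strip's web measures full length, centred about 2 mm short in y. Now I'll lower it onto the board in front of the lip.

Emit:
carry_out(moves="2 0 12 0 0 0.2;0 0 25 0 0 0;0 0 30 0 0 0;0 0 30 0 0 0;0 0 22 0 0 0;0 0 10 0 0 0;0 0 5 0 0 0;0 0 0 0 0 0")

```text
t: 26.0
tcp_pos: [0.5332, 0.053, 0.0187]
ee_rot: [180.0, -0.0, 88.6]
force: [-0.4, 0.2, -1.6]
gripper_width: 0.011
finger_force: 78.1
```

Emit:
carry_out(moves="0 0 2 0 0 0;0 0 1 0 0 0;0 0 1 0 0 0;0 0 1 0 0 0;0 0 0 0 0 0")

```text
t: 26.62
tcp_pos: [0.5329, 0.0532, 0.0134]
ee_rot: [-180.0, -0.0, 88.6]
force: [0.4, 0.1, -2.6]
gripper_width: 0.0105
finger_force: 78.1
```

Emit:
carry_out(moves="0 0 0.5 0 0 0;0 0 0.5 0 0 0;0 0 0 0 0 0")

```text
t: 27.0
tcp_pos: [0.533, 0.0532, 0.0129]
ee_rot: [180.0, -0.0, 88.6]
force: [-3.0, 0.5, 4.1]
gripper_width: 0.0108
finger_force: 79.2
```

Contact came at the predicted height. I'll slide in under light pressure.

Emit:
carry_out(moves="0 3 0 0 0 0;0 5 0 0 0 0;0 5 0 0 0 0;0 5 0 0 0 0;0 4 0 0 0 0;0 0 0 0 0 0")

```text
t: 27.75
tcp_pos: [0.5547, 0.0528, 0.0129]
ee_rot: [-180.0, -0.0, 88.6]
force: [-4.8, 0.6, 7.1]
gripper_width: 0.0109
finger_force: 79.5
```

Emit:
carry_out(moves="0 3 0 0 0 0;0 4 0 0 0 0;0 4 0 0 0 0;0 3 0 0 0 0;0 2 0 0 0 0;0 0 0 0 0 0")

```text
t: 28.5
tcp_pos: [0.5702, 0.0524, 0.0129]
ee_rot: [-179.9, -0.0, 88.6]
force: [-5.7, -0.3, 7.4]
gripper_width: 0.0105
finger_force: 79.5
```

Run:
```python
from h import *
p,d,m=cam("scene"); P=cloud(d,m)
q=P.reshape(-1,3); k=(abs(q[:,0]-.572)<.02)&(abs(q[:,1]-.05)<.12)&(q[:,2]>.073)&(q[:,2]<.092); w=q[k]
print(len(w),w.mean(0),cv2.minAreaRect((w[:,:2]*1000).astype(np.float32)))
print(w[:,1].min(),w[:,1].max())
hsv=cv2.cvtColor(p,cv2.COLOR_RGB2HSV).reshape(-1,3)
k=(q[:,0]>.6)&(q[:,0]<.67)&(abs(q[:,1]-.05)<.13)&(q[:,2]>.02)&(q[:,2]<.055)&(hsv[:,1]<70); s=q[k]
for x in (.61,.63,.65,.67):
    t=s[abs(s[:,0]-x)<.008]; print("skin y range",x,np.percentile(t[:,1],[1,99]).round(4),np.median(t[:,2]))
save("g8",cv2.resize(p[185:275,215:325],(800,600),interpolation=cv2.INTER_CUBIC))
```

```text
120 [0.57235409 0.03803226 0.08020659] ((574.3800048828125, 47.82578659057617), (179.68603515625, 29.03373908996582), 84.39342498779297)
-0.042094302180397114 0.13766965315444146
skin y range 0.61 [-0.0372  0.1369] 0.03912520317286239
skin y range 0.63 [-0.0398  0.1371] 0.03409016796312714
skin y range 0.65 [-0.0396  0.1368] 0.0328998550868711
skin y range 0.67 [-0.0358  0.135 ] 0.032958329786837215
```

View pics/g8.png

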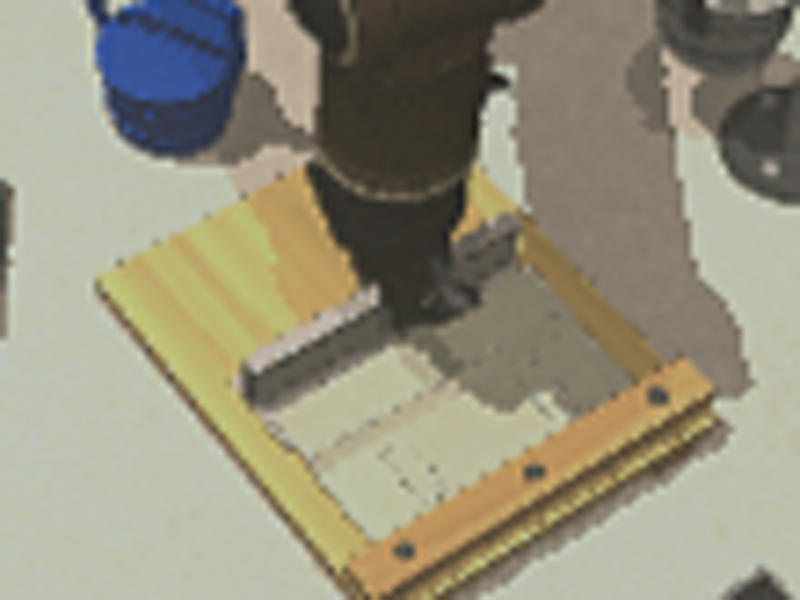

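The strip lies parallel to the lip with its leg under it. The ends are in line with the skin to about 1.5 mm at (250,390) and (520,235), and the lip is down. I'll continue to contact.

Emit:
carry_out(moves="0 2 0 0 0 0;0 2 0 0 0 0;0 1 0 0 0 0;0 0 0 0 0 0")

```text
t: 29.05
tcp_pos: [0.575, 0.0523, 0.0129]
ee_rot: [-179.9, -0.0, 88.6]
force: [-5.8, -1.0, 8.5]
gripper_width: 0.011
finger_force: 79.7
```

Emit:
carry_out(moves="0 1 0 0 0 0;0 1 0 0 0 0;0 0 0 0 0 0")

```text
t: 29.42
tcp_pos: [0.577, 0.0522, 0.0129]
ee_rot: [-179.9, -0.0, 88.6]
force: [-5.8, 0.4, 9.0]
gripper_width: 0.0107
finger_force: 79.6
```

Emit:
carry_out(moves="0 1 0 0 0 0;0 0.5 0 0 0 0;0 0 0 0 0 0")

```text
t: 29.8
tcp_pos: [0.5778, 0.0522, 0.0129]
ee_rot: [-179.8, -0.0, 88.6]
force: [-8.1, -0.4, 10.8]
gripper_width: 0.0106
finger_force: 80.2
```

Emit:
carry_out(moves="0 1 0 0 0 0;0 0.5 0 0 0 0;0 0 0 0 0 0")

```text
t: 30.18
tcp_pos: [0.5778, 0.0522, 0.013]
ee_rot: [-179.7, -0.1, 88.6]
force: [-13.5, -0.3, 17.6]
gripper_width: 0.0107
finger_force: 81.1
```

The web is home: x stops at 0.5778 and the force rises. I'll ease the sideways push and press down a little.

Emit:
carry_out(moves="0 -1 0 0 0 0;0 0 0.5 0 0 0;0 0 0 0 0 0;0 0 0 0 0 0")

```text
t: 30.68
tcp_pos: [0.5778, 0.0522, 0.0128]
ee_rot: [-179.8, -0.1, 88.6]
force: [-12.2, -0.2, 18.4]
gripper_width: 0.0107
finger_force: 81.2
```

Run:
```python
from h import *
go(.578,.052,.0129,88.6)
p,d,m=cam("scene"); q=cloud(d,m).reshape(-1,3)
w=q[(abs(q[:,0]-.578)<.02)&(abs(q[:,1]-.05)<.12)&(q[:,2]>.076)&(q[:,2]<.09)]
print(w[:,1].min(),w[:,1].max(),np.polyfit(w[:,1],w[:,2],1),np.degrees(np.arctan(np.polyfit(w[:,1],w[:,0],1)[0])))
l=q[(q[:,0]>.592)&(q[:,0]<.612)&(abs(q[:,1]-.05)<.08)&(q[:,2]<.06)]; print("lip z",np.median(l[:,2]))
k=q[(np.linalg.norm(q[:,:2]-[.532,.32],axis=1)<.03)&(q[:,2]>.13)&(q[:,2]<.24)]; print("pail lid",np.median(k[k[:,2]<.19][:,2]),len(k))
go(.578,.052,.0129,88.6)
```

```text
t 30.68 tcp [577.8  52.2  12.8] [-1.7978e+02 -7.0000e-02  8.8590e+01] F [-12.2  -0.2  18.4] w 0.0107 ff 81.2
shift [-0.2  0.2 -0.1] turn [-0.22 -0.07 -0.01]
-0.041442781251401994 0.1379622912772348 [-0.00083431  0.08082901] 1.5760754164979114
lip z 0.03908608549157655
pail lid 0.1586300689422926 167
t 30.73 tcp [577.8  52.2  12.9] [-1.7978e+02 -7.0000e-02  8.8600e+01] F [-11.7   0.3  18. ] w 0.0107 ff 81.2
shift [-0.2  0.2 -0. ] turn [-0.22 -0.07 -0.  ]
```

```bash
python3 -c "
from station import bot
print(bot.finish_job())"
```

```text
the job is handed in; nothing more can be done
None
```

I handed the job in at about 31 s: the pail hangs upright on the hook, let go, and the strip's web is home against the lip, still gripped and pressed on the board with roughly 18 N, with the lip down at its rest height; no verdict came back.

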